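# Bed two loose taper cocks at their pointers

### The job

Both taper cocks on the sloping manifold have worked loose, so their levers hang down. First stand the spray can, which is in the way of the left lever, upright on the rubber pad with its whole foot on it. Then swing each cock's lever outward until it lies over its steel pointer, pressing the plug firmly in as you turn it, so that it is bedded fully home and the lever stays there when you let go; leave the pointers and the other things on the bench where they are.

Things in the scene. Friction and masses are not known exactly. Their poses are not given: they have to be found in the camera images.
- manifold: Two-cock manifold, fixed: dark steel foot 130 x 225 x 10 mm, legs, and a grey painted plate 116 x 215 x 22 mm whose top face slopes 35 degrees. Origin under the middle of the foot; +x uphill (to the back), +y its left end seen from the downhill side. The taper plugs stand square on the sloping face, 70 mm left and right of its middle; brass ports stick 28 mm out of the uphill edge.
- left_axis (a point): Fixed point on the left plug's axis at the sloping face. Its z is the plug axis, pointing out of the face (35 degrees from vertical, leaning downhill); its x points uphill along the face; its y is the manifold's y.
- left_grip (a point): Top centre of the left plug's dark thumb fin, on the axis, 56 mm above the face when loose; z out along the axis, -x along the arm. Fin: 36 (x) x 10 (y) mm, 30 tall, on a flange 30 mm across: keep fingertips less than 29 mm below this point. Arm 10 mm thick, 18 to 30 mm below this point, ends in a 22 mm ball 84 mm out.
- left_plug (a joint): How far the left plug is pressed in, m: 0 loose and proud, 0.008 end of travel; over 0.006 is bedded home. It takes about 10 N along the axis at first; from 0.003 the taper binds, adding 2 N per mm (about 15 to 20 N at the end) and braking the lever more and more. A plug that is pressed in stays in by itself.
- left_lever (a joint): Angle of the left lever about the plug axis, rad: 0 = arm straight downhill, growing as it swings outward to the manifold's +y end (clockwise seen from outside), pi/2 straight sideways; range -0.3 to 1.75. Loose, the weight of the 0.25 kg lever makes it drop back; bedded home, the taper brakes it (0.1 to 0.2 N m to turn) and it stays.
- left_pointer (a joint): Angle of the left pointer about the plug axis, same zero and sense as left_lever: the angle the lever has to be set to. Not to be moved.
- left_mark (a point): Tip of the left pointer: a flat steel tab 7 mm wide lying 6 to 9 mm above the face, under the lever's sweep, ending in an upturned cross-lug 15 mm wide, 63.5 mm from the plug axis, its top (this point) 16 mm above the face. -x points outward along the pointer.
- right_axis (a point): Fixed point on the right plug's axis at the sloping face. Its z is the plug axis, pointing out of the face (35 degrees from vertical, leaning downhill); its x points uphill along the face; its y is the manifold's y.
- right_grip (a point): Top centre of the right plug's dark thumb fin, on the axis, 56 mm above the face when loose; z out along the axis, -x along the arm. Fin: 36 (x) x 10 (y) mm, 30 tall, on a flange 30 mm across: keep fingertips less than 29 mm below this point. Arm 10 mm thick, 18 to 30 mm below this point, ends in a 22 mm ball 84 mm out.
- right_plug (a joint): How far the right plug is pressed in, m: 0 loose and proud, 0.008 end of travel; over 0.006 is bedded home. It takes about 10 N along the axis at first; from 0.003 the taper binds, adding 2 N per mm (about 15 to 20 N at the end) and braking the lever more and more. A plug that is pressed in stays in by itself.
- right_lever (a joint): Angle of the right lever about the plug axis, rad: 0 = arm straight downhill, growing as it swings outward to the manifold's -y end (counter-clockwise seen from outside), pi/2 straight sideways; range -0.3 to 1.75. Loose, the weight of the 0.25 kg lever makes it drop back; bedded home, the taper brakes it (0.1 to 0.2 N m to turn) and it stays.
- right_pointer (a joint): Angle of the right pointer about the plug axis, same zero and sense as right_lever: the angle the lever has to be set to. Not to be moved.
- right_mark (a point): Tip of the right pointer: a flat steel tab 7 mm wide lying 6 to 9 mm above the face, under the lever's sweep, ending in an upturned cross-lug 15 mm wide, 63.5 mm from the plug axis, its top (this point) 16 mm above the face. -x points outward along the pointer.
- spray_can: Upright aerosol can with dark blue cap, 52 mm diameter, 161 mm tall, about 0.2 kg, loose, origin at the centre of its underside. It stands close to the left end of the manifold, in the left lever's sweep.
- pad: Black square rubber pad 120 x 120 x 4 mm lying fixed on the bench, origin at the centre of its underside, near the right edge of the bench.
- wood_glue: Bystander: upright glue bottle, 60 mm diameter, 190 mm tall, origin at the centre of its underside. Leave it.
- tape_measure: Bystander: yellow and black tape measure standing on edge, 38 x 87 x 66 mm tall, origin at the centre of its underside. Leave it.
- offcut: Bystander: pine offcut 38 x 70 x 38 mm, origin at the centre of its underside. Leave it.

How it is judged:
On the way, in this order (a step that is already met when the one before it is completed fails the run):
1. the spray can stands upright on the pad, let go (x of spray_can in the frame of pad between -0.036 and 0.036 m and y of spray_can in the frame of pad between -0.036 and 0.036 m and z of spray_can in the frame of pad below 0.01 m and angle between spray_can's own z axis and vertical below 0.1 rad and contact force between the fingers and spray_can below 0.1 N), for 0.2 s.
2. one of the two levers is over its pointer with its plug bedded home (((value of joint left_plug above 0.006 m and angle between the x axis of left_grip and the x axis of left_mark, either way round below 0.12 rad) or (value of joint right_plug above 0.006 m and angle between the x axis of right_grip and the x axis of right_mark, either way round below 0.12 rad))), for 0.2 s.
At the end, for the whole second after the job is handed in: Both plugs are at least 6 mm into their tapers, each lever lies within 0.12 rad (7 degrees) of its pointer and is still with nothing touching it, and the spray can stands upright with its whole foot on the pad (its centre within 36 mm of the pad's centre along each of the pad's sides) (all of step 1 and value of joint each of left_plug, right_plug above 0.006 m and angle between the x axis of left_grip and the x axis of left_mark, either way round below 0.12 rad and angle between the x axis of right_grip and the x axis of right_mark, either way round below 0.12 rad and velocity of joint left_lever between -0.03 and 0.03 rad/s and velocity of joint right_lever between -0.03 and 0.03 rad/s).
It fails at once if a bystander (glue bottle, tape measure, offcut) is shifted more than 3 cm (distance of any of wood_glue, tape_measure, offcut from where it was at the start of the episode above 0.03 m).
It fails at once if the spray can is tipped more than 30 degrees (angle between spray_can's own z axis and vertical above 0.52 rad).
It fails at once if a pointer is moved more than 8 mm at its tip (distance of any of left_mark, right_mark from where it was at the start of the episode above 0.008 m).
It also fails if it takes over 69 s, if anything falls off the work surface, if the arm or the gripper's body presses on something with over 40 N, if the wrist force passes 120 N, or if a joint passes its speed limit or range.

### The arm

A 6-joint arm with a two-finger parallel gripper is mounted at the origin on a cart in front of the work surface, level with it; the furniture and walls round the work are solid. World frame = base frame: x ahead of the robot, y to its left, z up, the work surface at z = 0. Lengths are in m, angles in rad, forces in N, time in s.
With the tool pointing down it reaches from about 0.25 to 0.725 m from the base axis. Payload 4 kg.
Tool frame: the origin (TCP) lies on the front face of the gripper's body, between the roots of the fingers; the fingertips stand 73 mm ahead of it and the grasp point (between the pads) lies 54 mm ahead of it; z points along the fingers, y is the line along which they close (so a half turn about z gives the same grasp; the last joint's range is limited). The gripper opens to 85 mm and grips with 20 to 120 N. Pads are 22 mm wide; open, the fingers measure 114 mm over their backs; the gripper's body (76 mm by 85 mm) begins 54 mm behind the grasp point. The pads swing forward as they close: fully open they stand 13 mm farther back than shut.
Start: joints at [1.348, 0.241, 0.005, 1.335, 0, 1.571], TCP at [0.11, 0.488, 0.304] pointing down, gripper open.
Joint ranges: [-2.72, 2.72], [-1.05, 1.87], [-1.09, 1.28], [-1.99, 2.15], [-1.42, 1.44], [-3.14, 3.14]. Speed limits (rad/s): [2.79, 2.79, 3.14, 3.14, 3.14, 3.14].

### API

Orientations are given as a unit quaternion [x, y, z, w].
In Python, from workcell import bot gives the robot as it stands. The module is installed in compiled form; this text tells all that it offers.
- The arm moves only by the tool step_arm, never from a script. Its argument "rows" is a list of rows, each a list of 2 entries, a list of its own where there are three numbers: the shift along the tool's x, y, z in mm, then the turn about the tool's z in degrees. A call has 1 to 12 rows; each row is the pose to reach, as a shift and turn from the pose commanded when the call began, along the tool's axes at that moment; what a row does not reach only later rows make up. A row lasts 1/8 s, in which the tool goes at most 62.5 mm and 10.7 degrees, less where a joint would pass 70% of its speed; a pose out of reach is approached as far as the arm can. A call with a gripper value outside its range is refused whole. "claw" is the gripper's target within -1 to 1 (shut at 1, half-way at 0, fully open at -1), set as the call begins (left out, the last holds). The fingers move at their own pace and stop on an object; the grip force is fixed at half the most. Time passes only in rows, so rows that repeat a pose let the fingers close. It gives the time, the measured TCP pose, the force, the opening and the grip force at its end, in the units of the state.
- bot.get_obs(): the state, without advancing time (a new reading comes with each control period).
- bot.camera(name): name is "side" or "top" or "wrist"; returns (picture, depth): 420x560x3 uint8, red, green, blue; 420x560 float32, m along the optical axis (not along the pixel's ray), 0 where there is no reading.
- bot.camera_params(name): a dict with "fx", "fy", "cx", "cy" (pixels), "D" ([k1, k2, p1, p2, k3] as OpenCV has them; the pictures are not rectified), "pose" (4x4, takes a point from camera to world coordinates). Camera axes: x right, y up, looking along -z (the intrinsics and any distortion apply to the point x, -y, -z); pixel columns grow to the right and rows downward; lengths in m; the calibration is good to about 2 mm. A picture is of the moment at which its call begins: read the wrist's pose just before it. camera_params takes no time and is no camera call; for the wrist camera it gives the pose at the moment of the call.
- bot.job_done(): hands the job in; it is judged then, once.
Trained networks look in the newest picture that a camera, given by its name, has taken for a name from the list of things; names that differ only in an ending like _2 or _b are one class to them, and where a whole thing is asked for, a point or a joint stands for the part that bears it (a point fixed in the world has none). Each returns a list of dicts, best first, with "score" (0 to 1); they miss things now and then, are a little off and sometimes report something else, mostly with a low value. They report only what shows in the picture. A call takes as long as a camera call.
- bot.trace(target, camera): "pixels" (420x560 bool, what is visible of it) and "uv" ([column, row] in pixels, amid what is visible of it).
The state is a dict: "clock": time; "joint_pos": joint angles; "joint_vel": joint speeds; "tau": joint torques, N m; "eef_pos": TCP position; "tool_rot": TCP orientation; "ft_force": force on the tool from outside, world axes, zero at the start; "ft_torque": the same for the moment, N m; "grip_width": finger opening in m; "grasp_force": force on a finger pad.
Only numpy, scipy, OpenCV 4.12 (cv2) and the standard library are available. Lean on these libraries where they do the work, as an engineer would, in place of code of your own. Each camera call takes 0.05 s, during which the arm holds its last target. There are 200 camera calls.

## Working session

There is one attempt and no reset: what is moved stays moved. The work goes in short steps, Python scripts to look and compute and a tool call to move; the robot and the scene stay as the last step left them, time stands still between calls to the robot, and variables do not carry over. Pictures are saved under pics/ and viewed, at most 10 in all, crops included, and the job is handed in when it is done.

Besides the shell and the picture viewer there is one more tool, called after "Emit:" by a JSON object that holds its "api" and its "payload". step_arm: Moves the arm, as the interface text tells. Its arguments: {"type":"object","properties":{"rows":{"type":"array"},"claw":{"type":"number"}},"required":["rows"]}

```bash
mkdir -p pics
cat > h.py <<'E'
import numpy as np, cv2
from workcell import bot
from scipy.spatial.transform import Rotation as R
def cam(n):
    p=bot.camera_params(n); img,d=bot.camera(n); return img,d,p
def pts(mask,d,p):
    """world points of the masked pixels"""
    v,u=np.nonzero(mask&(d>0)); K=np.array([[p['fx'],0,p['cx']],[0,p['fy'],p['cy']],[0,0,1.]])
    n=cv2.undistortPoints(np.c_[u,v].astype(float)[:,None],K,np.array(p['D']))[:,0]
    z=d[v,u][:,None]; c=np.c_[n[:,:1]*z,-n[:,1:]*z,-z]
    P=np.array(p['pose']); return c@P[:3,:3].T+P[:3,3]
def proj(w,p):
    P=np.array(p['pose']); c=(np.atleast_2d(w)-P[:3,3])@P[:3,:3]; c=c*[1,-1,-1]
    K=np.array([[p['fx'],0,p['cx']],[0,p['fy'],p['cy']],[0,0,1.]])
    return cv2.projectPoints(c,np.zeros(3),np.zeros(3),K,np.array(p['D']))[0][:,0]
def save(n,img): cv2.imwrite(f'pics/{n}.png',img[:,:,::-1])
E
cat > a.py <<'E'
from h import *
np.set_printoptions(precision=4,suppress=True)
o=bot.get_obs(); print(o['eef_pos'],R.from_quat(o['tool_rot']).as_matrix().tolist(),o['clock'])
for n in ['top','side']:
    img,d,p=cam(n); save(n+'0',img); print(n,p['pose'][:3,3] if hasattr(p['pose'],'shape') else p['pose'])
    for t in ['manifold','spray_can','pad','left_pointer','right_pointer','left_lever','right_lever','wood_glue','tape_measure','offcut']:
        for r in bot.trace(t,n)[:2]:
            w=pts(r['pixels'],d,p)
            if len(w): print(t,round(r['score'],2),np.round(r['uv']),np.median(w,0),np.percentile(w,2,0),np.percentile(w,98,0),len(w))
E
python3 a.py
```

```text
[0.1104 0.4872 0.303 ] [[-0.9752878519060414, 0.22093753463530422, -0.0004601236500148808], [0.22093801364107532, 0.9752856678559091, -0.0020640259663470403], [-7.268807126904834e-06, -0.002114678256260465, -0.9999977640390189]] 0.0
top [0.3393 0.2098 1.3623]
manifold 0.74 [266. 208.] [0.5501 0.2534 0.1138] [ 0.4594  0.1386 -0.0003] [0.6416 0.3583 0.156 ] 5611
manifold 0.53 [397. 218.] [ 0.5396 -0.0752  0.0032] [ 0.4816 -0.1325 -0.0032] [ 0.5987 -0.0182  0.009 ] 2097
spray_can 0.9 [217. 258.] [0.4306 0.3705 0.1435] [0.4109 0.3527 0.01  ] [0.4542 0.3953 0.1651] 475
spray_can 0.71 [245. 229.] [0.4941 0.3002 0.1296] [0.4383 0.2802 0.0912] [0.523  0.32   0.1673] 254
pad 0.71 [399. 218.] [ 0.54   -0.0749  0.0032] [ 0.4822 -0.1321 -0.0028] [ 0.5986 -0.0188  0.009 ] 2059
left_pointer 0.66 [228. 232.] [0.4956 0.3414 0.112 ] [ 0.4742  0.3127 -0.0019] [0.534  0.3637 0.1307] 88
left_pointer 0.31 [377. 154.] [ 0.6768 -0.0045  0.139 ] [ 0.66   -0.0423  0.0004] [0.7174 0.0175 0.1784] 823
right_pointer 0.55 [302. 191.] [0.5925 0.1717 0.1183] [ 0.5732  0.1254 -0.0017] [0.6214 0.2055 0.1395] 196
left
[... 1272 characters left out ...]
[262. 199.] [0.4898 0.2944 0.1248] [ 0.436   0.2716 -0.0021] [0.5235 0.4341 0.1619] 303
right_pointer 0.58 [310. 227.] [0.5894 0.1692 0.1185] [0.5754 0.12   0.1124] [0.5987 0.1812 0.1281] 54
left_lever 0.75 [262. 200.] [0.4922 0.2948 0.1248] [0.4364 0.2717 0.0002] [0.5265 0.4167 0.1626] 312
right_lever 0.52 [295. 227.] [0.5554 0.1656 0.1285] [0.5125 0.1213 0.0915] [0.5854 0.2063 0.1629] 337
wood_glue 0.82 [370. 280.] [ 0.6825 -0.0352  0.1031] [ 0.6619 -0.0466  0.0006] [0.7417 0.0443 0.1771] 1363
tape_measure 0.54 [215. 254.] [0.3411 0.1741 0.061 ] [0.3248 0.1613 0.016 ] [0.3565 0.2158 0.0691] 322
offcut 0.56 [254. 184.] [0.5068 0.5071 0.0329] [0.4782 0.4827 0.0032] [0.5379 0.5468 0.0408] 315
```

Run:
```python
import cv2,numpy as np
a=cv2.imread('pics/top0.png')[110:330,130:460]; b=cv2.imread('pics/side0.png')[140:380,170:420]
cv2.imwrite('pics/v1.png',cv2.resize(a,None,fx=2.4,fy=2.4,interpolation=cv2.INTER_CUBIC))
```

```text
(no output)
```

View pics/v1.png

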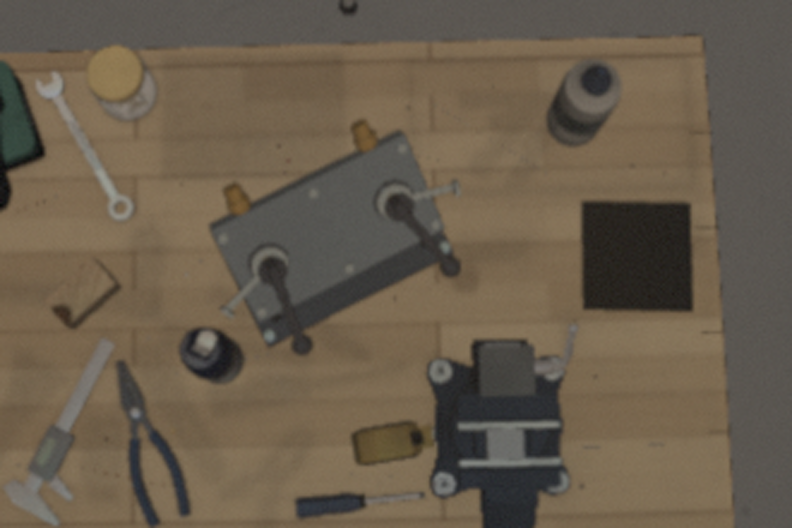

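```bash
cat > b.py <<'E'
from h import *
np.set_printoptions(precision=4,suppress=True)
for n in ['top','side']:
    img,d,p=cam(n); r=bot.trace('spray_can',n)[0]; w=pts(r['pixels'],d,p)
    for lo,hi in [(.02,.08),(.08,.12),(.12,.15),(.15,.175)]:
        q=w[(w[:,2]>lo)&(w[:,2]<hi)]
        q=q[np.hypot(*(q[:,:2]-[.435,.37]).T)<.04]
        if len(q)>5: print(n,lo,q.mean(0),q.min(0),q.max(0),len(q))
    if n=='top':
        a=pts(d>0,d,p)
        for i in np.arange(.2,.72,.04): print(round(i,2),[int(1000*np.max(a[(abs(a[:,0]-i)<.02)&(abs(a[:,1]-j)<.02),2],initial=-1)) for j in np.arange(.5,-.16,-.04)])
E
python3 b.py
```

```text
top 0.02 [0.426  0.3589 0.0507] [0.4102 0.3523 0.02  ] [0.4501 0.3777 0.0787] 52
top 0.08 [0.4281 0.3611 0.0996] [0.4111 0.3519 0.08  ] [0.4584 0.3887 0.1197] 71
top 0.12 [0.4382 0.3705 0.139 ] [0.4122 0.3547 0.1201] [0.4586 0.3875 0.15  ] 141
top 0.15 [0.4311 0.3783 0.1587] [0.4152 0.3577 0.1501] [0.4539 0.396  0.1697] 183
0.2 [-1000, -1000, -1000, -1000, -1000, -1000, -1000, -1000, -1000, 56, 88, 94, 119, 118, -836, -1000, -1000]
0.24 [7, 5, 7, 5, 6, 5, 6, 4, 5, 4, 97, 98, 4, 6, 5, 3, 6]
0.28 [8, 18, 16, 7, 8, 28, 24, 23, 16, 120, 124, 123, 120, 7, 7, 5, 5]
0.32 [6, 16, 17, 7, 5, 6, 6, 70, 67, 126, 128, 129, 125, 7, 6, 4, 6]
0.36 [6, 18, 17, 7, 6, 6, 6, 71, 69, 126, 127, 128, 126, 6, 5, 5, 5]
0.4 [15, 18, 7, 163, 80, 6, 5, 8, 7, 124, 128, 129, 124, 7, 7, 7, 6]
0.44 [16, 14, 9, 169, 163, 113, 103, 11, 7, 23, 130, 129, 40, 23, 6, 5, 5]
0.48 [42, 7, 7, 115, 117, 161, 86, 15, 8, 6, 6, 9, 25, 22, 10, 10, 10]
0.52 [44, 7, 6, 139, 139, 169, 109, 98, 85, 117, 6, 7, 5, 12, 11, 10, 8]
0.56 [39, 6, 11, 148, 155, 148, 136, 124, 168, 128, 6, 7, 5, 13, 11, 11, 11]
0.6 [15, 13, 7, 6, 161, 149, 148, 146, 149, 122, 7, 9, 7, 7, 8, 10, 10]
0.64 [10, 8, 7, 6, 7, 8, 135, 161, 148, 6, 7, 6, 7, 123, 6, 5, 4]
0.68 [56, 7, 8, 8, 6, 8, 6, 149, 5, 7, 6, 8, 169, 194, 5, 7, 5]
side 0.02 [0.4315 0.3547 0.0526] [0.4096 0.3445 0.0206] [0.4614 0.3754 0.08  ] 228
side 0.08 [0.4338 0.3551 0.0993] [0.4099 0.3441 0.0801] [0.4596 0.3732 0.1198] 195
side 0.12 [0.4352 0.3601 0.1358] [0.4131 0.3468 0.1202] [0.4583 0.3849 0.1496] 166
side 0.15 [0.4321 0.3684 0.157 ] [0.4156 0.3504 0.15  ] [0.4517 0.3873 0.164 ] 92
```

Emit:
{"api": "step_arm", "payload": {"rows": [[[-342, -40, 20], 0], [[-342, -40, 20], 0], [[-342, -40, 20], 0], [[-342, -40, 20], 0], [[-342, -40, 20], 0], [[-342, -40, 20], 0], [[-342, -40, 40], 0], [[-342, -40, 90], 0], [[-342, -40, 128], 0], [[-342, -40, 128], 0]], "claw": -1}}

```text
clock: 2.55
eef_pos: [0.4334, 0.3714, 0.1726]
tool_rot: [0.111, 0.994, -0.003, -0.003]
ft_force: [-0.7, 0.1, 0.5]
grip_width: 0.0852
grasp_force: 0.0
```

Emit:
{"api": "step_arm", "payload": {"rows": [[[0, 0, 0], 0], [[0, 0, 0], 0], [[0, 0, 0], 0], [[0, 0, 0], 0], [[0, 0, 0], 0]], "claw": 1}}

```text
clock: 3.18
eef_pos: [0.4364, 0.3742, 0.1787]
tool_rot: [0.111, 0.994, 0.002, 0.002]
ft_force: [-0.5, 1.6, 6.1]
grip_width: 0.044
grasp_force: 61.3
```

Emit:
{"api": "step_arm", "payload": {"rows": [[[0, 0, -10], 0], [[0, 0, -30], 0], [[0, 0, -40], 0], [[0, 0, -40], 0]]}}

```text
clock: 3.68
eef_pos: [0.4356, 0.3734, 0.2169]
tool_rot: [0.111, 0.994, 0.001, 0.001]
ft_force: [-0.9, -0.9, -1.3]
grip_width: 0.0442
grasp_force: 61.3
```

```bash
cat > c.py <<'E'
from h import *
np.set_printoptions(precision=4,suppress=True)
img,d,p=cam('side'); r=bot.trace('spray_can','side')[0]; w=pts(r['pixels'],d,p)
o=bot.get_obs(); e=o['eef_pos']; print(e,o['ft_force'],o['grip_width'])
w=w[np.hypot(*(w[:,:2]-e[:2]).T)<.06]; print(w.min(0),w.max(0))
for lo in np.arange(w[:,2].min(),w[:,2].max(),.025):
    q=w[abs(w[:,2]-lo-.012)<.012]; print(round(lo,3),(q.min(0)+q.max(0))/2,len(q))
save('side1',img); u,v=map(int,r['uv']); cv2.imwrite('pics/v2.png',cv2.resize(img[max(v-100,0):v+100,max(u-100,0):u+100,::-1],None,fx=3,fy=3))
E
python3 c.py
```

```text
[0.435  0.3728 0.2155] [ 0.2214 -0.2028 -1.8895] 0.04400975645106366
[ 0.4087  0.3398 -0.0033] [0.4608 0.4278 0.2148]
-0.003 [0.42   0.4134 0.0018] 3
0.022 [0.4347 0.3579 0.0414] 12
0.047 [0.4337 0.3598 0.0584] 99
0.072 [0.4349 0.3562 0.0838] 116
0.097 [0.4331 0.3562 0.1085] 114
0.122 [0.4347 0.3555 0.1334] 114
0.147 [0.4346 0.3608 0.159 ] 54
0.172 [0.4483 0.3595 0.1817] 36
0.197 [0.4456 0.3398 0.2148] 1
```

View pics/v2.png

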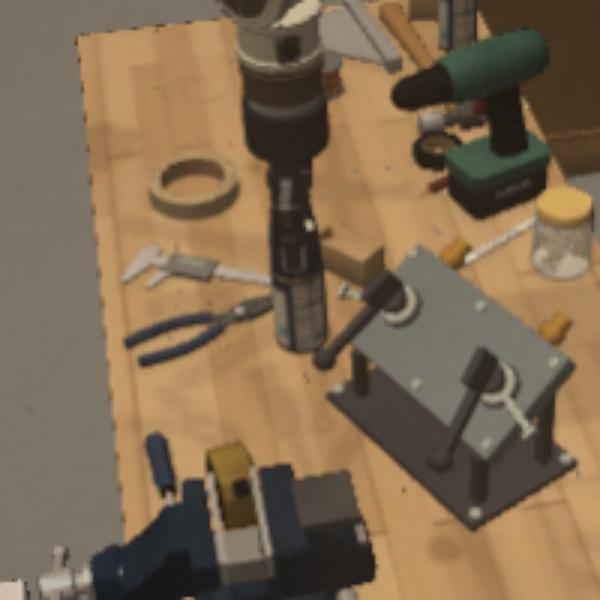

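Emit:
{"api": "step_arm", "payload": {"rows": [[[0, 0, -60], 0], [[0, 0, -120], 0], [[0, 0, -165], 0], [[-20, -40, -170], 0]]}}

```text
clock: 4.28
eef_pos: [0.4464, 0.3319, 0.389]
tool_rot: [0.109, 0.994, 0.003, 0.002]
ft_force: [0.3, -0.5, -1.9]
grip_width: 0.0439
grasp_force: 62.0
```

```bash
python3 -c "
from h import *
o=bot.get_obs(); print(o['joint_pos'],o['eef_pos'],o['grip_width'],R.from_quat(o['tool_rot']).as_matrix())"
```

```text
[6.39077785e-01 3.36135996e-01 3.53843754e-01 1.58141305e+00
 5.14663788e-04 8.57458469e-01] [0.44641307 0.33188268 0.38903065] 0.04393183815350231 [[-0.9762385   0.21663193  0.00538457]
 [ 0.21665714  0.97623672  0.00464255]
 [-0.00425089  0.00569884 -0.99997473]]
```

Emit:
{"api": "step_arm", "payload": {"rows": [[[-25, -52, 0], 0], [[-51, -106, 0], 0], [[-77, -160, 0], 0], [[-103, -214, 0], 0], [[-129, -268, 0], 0], [[-155, -322, 0], 0], [[-172, -357, 0], 0], [[-182, -377, 0], 0], [[-182, -377, 0], 0], [[-182, -377, 60], 0], [[-182, -377, 120], 0], [[-182, -377, 160], 0]]}}

```text
clock: 5.78
eef_pos: [0.5382, -0.0769, 0.2225]
tool_rot: [0.111, 0.994, 0.0, -0.002]
ft_force: [0.4, 0.8, -0.8]
grip_width: 0.0442
grasp_force: 62.0
```

```bash
cat > c2.py <<'E'
from h import *
np.set_printoptions(precision=4,suppress=True)
for n in ['side','top']:
    img,d,p=cam(n); o=bot.get_obs(); e=np.array(o['eef_pos']); print(n,e,o['ft_force'],o['grip_width'])
    w=pts(bot.trace('spray_can',n)[0]['pixels'],d,p); w=w[np.hypot(*(w[:,:2]-e[:2]).T)<.05]; print('can',w.min(0),w.max(0),np.percentile(w,1,0))
    w=pts(bot.trace('pad',n)[0]['pixels'],d,p); print('pad',np.percentile(w,1,0),np.percentile(w,99,0))
E
python3 c2.py
```

```text
side [ 0.5358 -0.0765  0.2174] [-1.8066  0.7138 -5.5037] 0.04397748815805733
can [ 0.5107 -0.1059  0.0042] [ 0.561  -0.0545  0.2095] [ 0.511  -0.1038  0.0487]
pad [ 0.4783 -0.1397 -0.0007] [ 0.5986 -0.0201  0.0108]
top [ 0.5399 -0.0775  0.226 ] [-0.1103  0.4797 -0.7287] 0.04395701727454011
can [ 0.5108 -0.0915  0.0006] [ 0.5589 -0.0409  0.2214] [ 0.5112 -0.0857  0.0496]
pad [ 0.4793 -0.1323 -0.0036] [ 0.5995 -0.0156  0.0965]
```

Emit:
{"api": "step_arm", "payload": {"rows": [[[0, 0, 15], 0], [[0, 0, 28], 0], [[0, 0, 34], 0], [[0, 0, 37], 0], [[0, 0, 39], 0], [[0, 0, 39], 0]]}}

```text
clock: 6.82
eef_pos: [0.5402, -0.0783, 0.187]
tool_rot: [0.111, 0.994, 0.0, 0.0]
ft_force: [-0.2, -0.5, -1.2]
grip_width: 0.0441
grasp_force: 62.0
```

Emit:
{"api": "step_arm", "payload": {"rows": [[[0, 0, 2], 0], [[0, 0, 4], 0], [[0, 0, 4], 0]]}}

```text
clock: 7.2
eef_pos: [0.54, -0.0783, 0.1828]
tool_rot: [0.111, 0.994, 0.0, -0.0]
ft_force: [0.3, -0.1, -0.2]
grip_width: 0.0439
grasp_force: 62.1
```

Emit:
{"api": "step_arm", "payload": {"rows": [[[0, 0, 1], 0], [[0, 0, 1], 0], [[0, 0, 1], 0], [[0, 0, 0], 0], [[0, 0, -20], 0], [[0, 0, -80], 0], [[0, 0, -120], 0]], "claw": -1}}

```text
clock: 8.07
eef_pos: [0.5405, -0.0783, 0.3055]
tool_rot: [0.111, 0.994, -0.0, 0.001]
ft_force: [0.9, -0.3, 0.1]
grip_width: 0.0854
grasp_force: 0.0
```

```bash
cat > d.py <<'E'
from h import *
np.set_printoptions(precision=4,suppress=True)
o=bot.get_obs(); print(o['eef_pos'],o['clock'],o['joint_pos'])
for n in ['top','side']:
    img,d,p=cam(n); save(n+'2',img); np.savez(f'{n}2.npz',d=d,img=img)
    q=bot.trace('spray_can',n)[0]; w=pts(q['pixels'],d,p); print('can',q['score'],np.percentile(w,2,0),np.percentile(w,98,0))
    m=bot.trace('manifold',n)[0]['pixels']; w=pts(m,d,p)
    # plate plane fit by RANSAC
    rng=np.random.default_rng(0); best=0
    for _ in range(500):
        t=w[rng.choice(len(w),3,False)]; nn=np.cross(t[1]-t[0],t[2]-t[0]); l=np.linalg.norm(nn)
        if l<1e-6: continue
        nn/=l; nn*=np.sign(nn[2]); 
        if abs(nn[2]-.819)>.12: continue
        k=abs((w-t[0])@nn)<.003
        if k.sum()>best: best=k.sum(); K=k
    q=w[K]; c=q.mean(0); nn=np.linalg.svd(q-c)[2][2]; nn*=np.sign(nn[2])
    print(n,'n',nn,'tilt',np.degrees(np.arccos(nn[2])),'yaw',np.degrees(np.arctan2(-nn[1],-nn[0])),c,len(q))
    yaw=np.arctan2(-nn[1],-nn[0]); h=np.array([np.cos(yaw),np.sin(yaw),0]); yy=np.array([-h[1],h[0],0]); ux=np.cross(yy,nn)
    # min area rect on plane
    rect=cv2.minAreaRect(np.c_[q@ux,q@yy].astype(np.float32)); print(rect)
    cc=ux*rect[0][0]+yy*rect[0][1]+nn*(c@nn); print('face mid',cc)
    for s in (1,-1): print('axis',s,cc+s*.07*yy)
    for t in ['left_lever','right_lever','left_pointer','right_pointer']:
        for r in bot.trace(t,n)[:1]:
            a=pts(r['pixels'],d,p)-cc; f=np.c_[a@ux,a@yy,a@nn]*1000; f=f[(abs(f[:,2])<70)]; print(t,r['score'],r['uv'],len(f)); 
            sgn=1 if 'left' in t else -1
            g=f-[0,70*sgn,0]; rad=np.hypot(g[:,0],g[:,1]); far=g[(rad>45)&(rad<100)]
            print('  angle',np.median(np.arctan2(sgn*far[:,1],-far[:,0])),'rmax',rad.max(),'h',np.median(far[:,2]),len(far))
E
python3 d.py
```

```text
[ 0.5405 -0.0783  0.3055] 8.075 [-0.1439  0.3304  0.1314  1.3694 -0.      0.0789]
can 0.82 [ 0.5145 -0.0916  0.005 ] [ 0.5577 -0.0493  0.1673]Traceback (most recent call last):
  File "d.py", line 7, in <module>
    m=bot.trace('manifold',n)[0]['pixels']; w=pts(m,d,p)
      ~~~~~~~~~~~~~~~~~~~~~~~^^^
IndexError: list index out of range
```

```bash
sed -i "s/    m=bot.trace('manifold',n)\[0\]\['pixels'\]; w=pts(m,d,p)/    w=pts(d>0,d,p); w=w[(w[:,0]>.42)\&(w[:,0]<.68)\&(w[:,1]>.12)\&(w[:,1]<.38)\&(w[:,2]>.05)\&(w[:,2]<.17)]/" d.py; python3 d.py
```

```text
[ 0.5414 -0.0785  0.306 ] 8.225 [-0.1439  0.3293  0.1311  1.366   0.      0.0789]
can 0.63 [ 0.5144 -0.0902  0.0112] [ 0.5576 -0.0492  0.1672]
top n [-0.5106 -0.2543  0.8214] tilt 34.778425445925954 yaw 26.471435485229858 [0.5611 0.2558 0.116 ] 2725
((0.5811207890510559, -0.01608307659626007), (0.23309168219566345, 0.1454899162054062), 89.14820098876953)
face mid [0.5653 0.2635 0.121 ]
axis 1 [0.5341 0.3262 0.121 ]
axis -1 [0.5965 0.2009 0.121 ]
left_lever 0.86 [249.7, 231.4] 299
  angle 0.017525220685494055 rmax 154.22783513758316 h 36.72632065181236 121
right_lever 0.62 [302.9, 203.6] 312
  angle 0.2625624763107247 rmax 143.92850931830387 h 37.454176097641955 113
left_pointer 0.54 [232.2, 221.5] 140
  angle 0.9256756113809661 rmax 68.17394890238477 h 8.865009988987387 39
right_pointer 0.59 [297.8, 190.7] 148
  angle 1.10285147442548 rmax 73.639164545022 h 10.423594236888205 38
can 0.81 [ 0.5139 -0.1048  0.0105] [ 0.5599 -0.0671  0.1674]
side n [-0.505  -0.2397  0.8291] tilt 33.98963455630125 yaw 25.38990720408458 [0.5467 0.259  0.11  ] 1296
((0.5515609383583069, -0.006610557436943054), (0.23655442893505096, 0.13922804594039917), 66.66983032226562)
face mid [0.5407 0.2493 0.1035]
axis 1 [0.5107 0.3126 0.1035]
axis -1 [0.5708 0.1861 0.1035]
right_lever 0.63 [295.4, 230.0] 272
  angle 0.486080434068889 rmax 80.93181479029313 h 36.150085678973795 82
right_pointer 0.38 [217.3, 254.9] 105
  angle nan rmax 279.58675531946074 h nan 0
  return _methods._mean(a, axis=axis, dtype=dtype,
  ret = ret.dtype.type(ret / rcount)
```

Emit:
{"api": "step_arm", "payload": {"rows": [[[0, 20, -50], 0], [[20, 70, -90], -8], [[40, 125, -115], -16], [[60, 180, -115], -24], [[80, 235, -115], -32], [[100, 280, -115], -39], [[109, 301, -115], -39], [[109, 301, -115], -39], [[109, 301, -115], -39]]}}

```text
clock: 9.95
eef_pos: [0.5004, 0.2388, 0.4179]
tool_rot: [-0.227, 0.974, -0.0, -0.0]
ft_force: [0.1, -0.4, -0.2]
grip_width: 0.0851
grasp_force: 0.0
```

```bash
cat > e.py <<'E'
from h import *
np.set_printoptions(precision=4,suppress=True)
o=bot.get_obs(); print(o['eef_pos'],o['clock'],o['joint_pos'])
n='wrist'; img,d,p=cam(n); save('wrist1',img); np.savez('wrist1.npz',d=d,img=img,pose=p['pose']); print(p['pose'],p['fx'])
cv2.imwrite('pics/v3.png',cv2.resize(img[:,:,::-1],None,fx=1.4,fy=1.4))
E
python3 e.py
```

```text
[0.5004 0.2388 0.4179] 9.95 [ 0.4455  0.3424  0.4367  1.6653 -0.0005 -0.012 ]
[[-0.4418 -0.8638 -0.2424  0.4386]
 [ 0.8971 -0.4252 -0.1197  0.2084]
 [ 0.0003 -0.2704  0.9628  0.488 ]
 [ 0.      0.      0.      1.    ]] 345.9162014246765
```

View pics/v3.png

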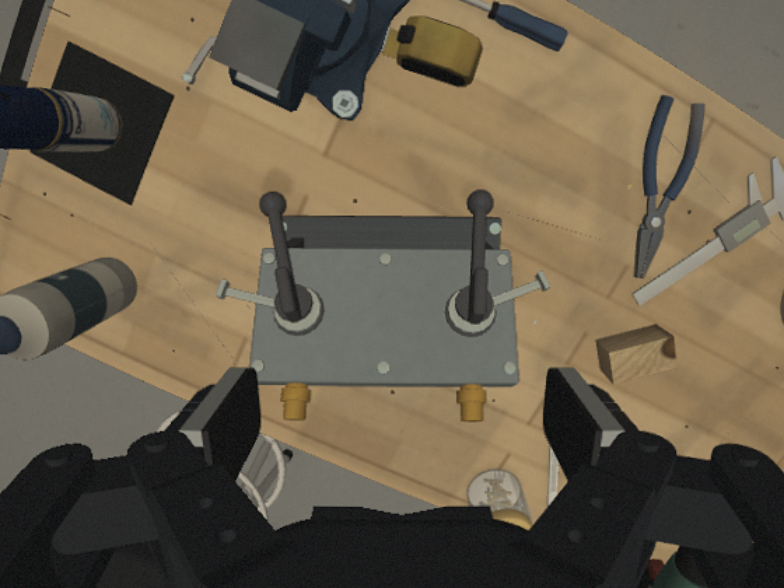

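```bash
cat > f.py <<'E'
from h import *
np.set_printoptions(precision=4,suppress=True)
z=np.load('wrist1.npz'); p=bot.camera_params('wrist'); p['pose']=z['pose']; d=z['d']
K=np.array([[p['fx'],0,p['cx']],[0,p['fy'],p['cy']],[0,0,1.]]); D=np.array(p['D']); P=z['pose']
# corners in face frame (x uphill, y left, z out)
obj=np.array([[58,107.5,0],[58,-107.5,0],[-58,107.5,0],[-58,-107.5,0]])/1000
px=np.array([[518,384],[250,384],[510,250],[263,250]])/1.4
ok,rv,tv=cv2.solvePnP(obj,px,K,D); print('reproj',(cv2.projectPoints(obj,rv,tv,K,D)[0][:,0]-px).round(2).tolist())
F=np.diag([1,-1,-1.]); Rw=P[:3,:3]@F@cv2.Rodrigues(rv)[0]; tw=P[:3,:3]@F@tv[:,0]+P[:3,3]
print(Rw,tw,'tilt',np.degrees(np.arccos(Rw[2,2])),'yaw',np.degrees(np.arctan2(Rw[1,0],Rw[0,0])))
w=pts(np.ones(d.shape,bool),d,p); f=(w-tw)@Rw
q=f[(abs(f[:,0])<.045)&(abs(f[:,1])<.1)&(abs(f[:,2])<.008)]; 
A=np.c_[q[:,0],q[:,1],np.ones(len(q))]; print('depth plane in face frame',np.linalg.lstsq(A,q[:,2],rcond=None)[0],len(q))
def ray(uv,h):
    n=cv2.undistortPoints(np.array([[uv]],float)/1.4,K,D)[0,0]; dr=P[:3,:3]@np.array([n[0],-n[1],-1]); o=(P[:3,3]-tw)@Rw; r=dr@Rw
    return (o+r*(h-o[2])/r[2])*1000
for s,nm,fl,ball,tip in [(1,'left',(471,310),(480,203),(543,281)),(-1,'right',(298,308),(273,204),(222,289))]:
    b=ray(ball,.032)-[0,70*s,0]; t=ray(tip,.016)-[0,70*s,0]
    print(nm,'flange',ray(fl,.015),'ball',b,np.hypot(*b[:2]),np.arctan2(s*b[1],-b[0]),'tip',t,np.hypot(*t[:2]),np.arctan2(s*t[1],-t[0]))
np.savez('face.npz',R=Rw,t=tw)
for s in (1,-1): print('axis',Rw@[0,.07*s,0]+tw,'grip',Rw@[0,.07*s,.056]+tw)
E
python3 f.py
```

```text
reproj [[0.33, 0.42], [0.18, -0.27], [-0.44, -0.17], [-0.1, 0.01]]
[[ 0.75   -0.4439 -0.4903]
 [ 0.3652  0.896  -0.2526]
 [ 0.5514  0.0104  0.8342]] [0.5583 0.2521 0.1065] tilt 33.47064914904305 yaw 25.963840107418484
depth plane in face frame [ 0.0194 -0.0101  0.0069] 7586
left flange [ 0.4147 69.7544 15.    ] ball [-86.208    8.6967  32.    ] 86.64559557023642 0.10053967302549863 tip [-23.8275  59.6487  16.    ] 64.2316975671526 1.1907526306053098
right flange [ -1.1123 -69.1755  15.    ] ball [-85.9052 -22.646   32.    ] 88.84001098319852 0.2577516605014608 tip [-16.8807 -63.3634  16.    ] 65.57350374682666 1.3104326465278449
axis [0.5272 0.3149 0.1072] grip [0.4997 0.3007 0.1539]
axis [0.5894 0.1894 0.1057] grip [0.5619 0.1753 0.1524]
```

Emit:
{"api": "step_arm", "payload": {"rows": [[[-13, 28, 60], 0], [[-26, 57, 120], 0], [[-26, 57, 150], 0], [[-26, 57, 175], 0], [[-26, 57, 195], 0], [[-26, 57, 207], 0], [[-26, 57, 207], 0]], "claw": 0.1}}

```text
clock: 10.88
eef_pos: [0.4984, 0.301, 0.2103]
tool_rot: [-0.226, 0.974, -0.0, -0.001]
ft_force: [0.2, 0.4, 0.4]
grip_width: 0.0385
grasp_force: 0.0
```

Emit:
{"api": "step_arm", "payload": {"rows": [[[0, 0, 0], 0], [[0, 0, 0], 0], [[0, 0, 0], 0], [[0, 0, 0], 0]], "claw": 1}}

```text
clock: 11.38
eef_pos: [0.4997, 0.3013, 0.2125]
tool_rot: [-0.226, 0.974, -0.001, 0.002]
ft_force: [2.8, -4.9, 4.9]
grip_width: 0.0083
grasp_force: 61.8
```

Emit:
{"api": "step_arm", "payload": {"rows": [[[-1, 0, 2], 0], [[-3, 0, 4], 0], [[-4, 0, 6], 0], [[-5, 0, 8], 0], [[-6, 0, 9], 0], [[-7, 0, 10], 0], [[-7, 0, 10], 0]]}}

```text
clock: 12.25
eef_pos: [0.5039, 0.3033, 0.2062]
tool_rot: [-0.226, 0.974, -0.001, 0.001]
ft_force: [-9.4, -11.8, 26.9]
grip_width: 0.0089
grasp_force: 64.9
```

Emit:
{"api": "step_arm", "payload": {"rows": [[[5, 0, -6], 0], [[7, 0, -12], 0], [[7, 0, -12], 0], [[7, -10, -60], 0], [[7, -70, -75], 0], [[7, -130, -75], 0], [[7, -140, -60], 0], [[7, -140, -35], 0], [[7, -140, -15], 0], [[7, -140, -10], 0], [[7, -140, -10], 0]], "claw": 0.1}}

```text
clock: 13.62
eef_pos: [0.5599, 0.177, 0.2103]
tool_rot: [-0.227, 0.974, 0.0, -0.001]
ft_force: [0.0, -0.0, 0.2]
grip_width: 0.0387
grasp_force: 0.0
```

Emit:
{"api": "step_arm", "payload": {"rows": [[[0, 0, 0], 0], [[0, 0, 0], 0], [[0, 0, 0], 0], [[0, 0, 0], 0]], "claw": 1}}

```text
clock: 14.12
eef_pos: [0.5611, 0.1756, 0.2119]
tool_rot: [-0.226, 0.974, -0.001, 0.001]
ft_force: [1.8, -5.1, 2.5]
grip_width: 0.0088
grasp_force: 59.6
```

Emit:
{"api": "step_arm", "payload": {"rows": [[[-1, 0, 2], 0], [[-3, 0, 4], 0], [[-4, 0, 6], 0], [[-5, 0, 8], 0], [[-6, 0, 9], 0], [[-7, 0, 10], 0], [[-7, 0, 10], 0]]}}

```text
clock: 15.0
eef_pos: [0.5652, 0.1776, 0.2059]
tool_rot: [-0.226, 0.974, -0.001, 0.0]
ft_force: [-11.1, -10.6, 25.5]
grip_width: 0.009
grasp_force: 63.0
```

Emit:
{"api": "step_arm", "payload": {"rows": [[[5, 0, -6], 0], [[7, 0, -12], 0], [[7, 0, -12], 0], [[7, 0, -60], 0], [[20, 40, -120], 0], [[33, 82, -180], 0], [[33, 82, -218], 0], [[33, 82, -218], 0], [[33, 82, -218], 0]], "claw": 0.1}}

```text
clock: 16.12
eef_pos: [0.5008, 0.2389, 0.4181]
tool_rot: [-0.227, 0.974, 0.0, -0.0]
ft_force: [-0.3, 1.0, -0.9]
grip_width: 0.0386
grasp_force: 0.0
```

```bash
sed -i "s/wrist1/wrist2/g; s/v3.png/v4.png/" e.py; sed -i 's/cv2.resize(img\[:,:,::-1\],None,fx=1.4,fy=1.4)/cv2.resize(img[110:310,130:410,::-1],None,fx=2.8,fy=2.8)/' e.py; python3 e.py
```

```text
[0.5008 0.2389 0.4181] 16.125 [ 0.445   0.3436  0.4389  1.6667  0.0003 -0.0135]
[[-0.4426 -0.8635 -0.2417  0.4391]
 [ 0.8967 -0.4259 -0.1204  0.2084]
 [ 0.001  -0.27    0.9629  0.4882]
 [ 0.      0.      0.      1.    ]] 345.9162014246765
```

View pics/v4.png

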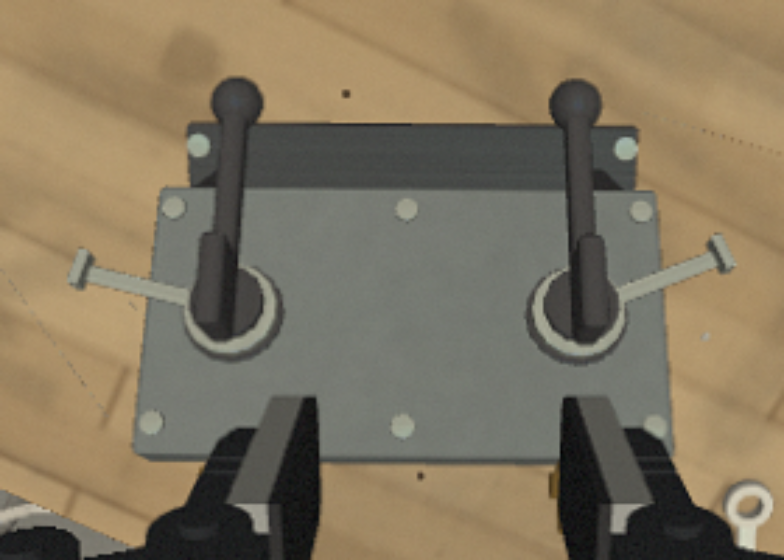

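```bash
cat > g.py <<'E'
from h import *
import sys
np.set_printoptions(precision=4,suppress=True)
yw,tl=np.radians(26),np.radians(35); c,s=np.cos,np.sin
U=np.array([c(tl)*c(yw),c(tl)*s(yw),s(tl)]); Y=np.array([-s(yw),c(yw),0]); N=np.cross(U,Y); Rf=np.c_[U,Y,N]; T=np.array([.5562,.2513,.1133])
def load(n):
    z=np.load(n+'.npz'); p=bot.camera_params('wrist'); p['pose']=z['pose']; return z['d'],p
def face(d,p):
    m=np.ones(d.shape,bool); w=pts(m,d,p); return (w-T)@Rf*1000
if __name__=='__main__':
  for n in sys.argv[1:]:
    d,p=load(n); f=face(d,p)
    q=f[(abs(f[:,0])<45)&(abs(f[:,1])<35)&(abs(f[:,2])<10)]; print(n,'face h',np.median(q[:,2]))
    for sg in (1,-1):
        g=f-[0,70*sg,0]; r=np.hypot(g[:,0],g[:,1])
        fin=g[(r<20)&(g[:,2]>30)&(g[:,2]<70)]; top=g[(r>60)&(r<110)&(g[:,2]>15)&(g[:,2]<60)]
        print(sg,'fin h95',np.percentile(fin[:,2],[50,90,97]),'ball',top.mean(0),np.percentile(top[:,2],97))
E
python3 g.py wrist1 wrist2
```

```text
wrist1 face h 0.2583489317074128
1 fin h95 [54.7086 55.9506 56.4422] ball [-72.2596  12.1997  35.6599] 42.46750823861873
-1 fin h95 [54.3984 56.1161 56.7296] ball [-68.6119 -24.595   35.1124] 42.249711508332375
wrist2 face h 0.2425661111944004
1 fin h95 [47.1456 48.4359 48.9169] ball [-72.2804   6.026   28.8754] 35.105078836403
-1 fin h95 [47.0752 48.7593 49.3788] ball [-70.564   -8.0465  28.7291] 35.596738617030674
```

```bash
cat > k.py <<'E'
from g import *
d,p=load('wrist2'); f=face(d,p); rr=np.linspace(56,66,11)
for sg in (1,-1):
    g=f-[0,70*sg,0]; r=np.hypot(g[:,0],g[:,1]); a=np.arctan2(sg*g[:,1],-g[:,0])
    k=(r>57)&(r<67)&(g[:,2]>4)&(g[:,2]<20)&(a>.7)&(a<1.8); k2=(r>35)&(r<55)&(g[:,2]>3.5)&(g[:,2]<13)&(a>.7)&(a<1.8)
    uv=np.array([[722,254],[81,269]][sg<0])/2.8+[130,110]
    # pixel of lug tested against predicted tip positions
    th=np.arange(.9,1.6,.01); w=np.array([Rf@[-.0635*c(t),.07*sg+sg*.0635*s(t),.016] for t in th])+T
    e=np.linalg.norm(proj(w,p)-uv,axis=1); b=np.array([[575,104],[238,102]][sg<0])/2.8+[130,110]
    tb=np.arange(-.3,.4,.01); w=np.array([Rf@[-.084*c(t),.07*sg+sg*.084*s(t),.024] for t in tb])+T; eb=np.linalg.norm(proj(w,p)-b,axis=1)
    print(sg,'pointer: depth lug',np.median(a[k]),np.median(r[k]),k.sum(),'tab',np.median(a[k2]),k2.sum(),'pixel',th[e.argmin()],e.min(),'lever',tb[eb.argmin()],eb.min())
E
cat > m.py <<'E'
from g import *
def rows(sg,ths,up=65,rad=85,tcp=None,hd=None):
    """shift (tool axes now) and turn for ball angles ths"""
    o=bot.get_obs(); M=R.from_quat(o['tool_rot']).as_matrix(); e=np.array(o['eef_pos']) if tcp is None else np.array(tcp)
    h0=np.degrees(np.arctan2(M[1,1],M[0,1])) if hd is None else hd
    M=np.c_[[s(np.radians(h0)),-c(np.radians(h0)),0],[c(np.radians(h0)),s(np.radians(h0)),0],[0,0,-1]]
    for t in ths:
        w=Rf@np.array([-rad*c(t),sg*(70+rad*s(t)),24])/1000+T+[0,0,up/1000]
        head=116-sg*np.degrees(np.arctan2(.819*s(t),c(t)))
        print(round(t,2),np.round(M.T@(w-e)*1000).astype(int).tolist(),round(-(head-h0)),w)
E
python3 k.py; python3 -c "
from m import *
rows(1,[.0],up=110); rows(1,[0.0])"
```

```text
1 pointer: depth lug 1.166509273425029 61.742714816906684 109 tab 1.1575102529989627 101 pixel 1.1900000000000004 0.8541698618809859 lever 2.7755575615628914e-16 2.0085422065534453
-1 pointer: depth lug 1.302422599247878 62.36276037299378 120 tab 1.2829033307497388 105 pixel 1.3100000000000005 1.2401334164503004 lever 2.7755575615628914e-16 2.295354446740589
0.0 [-28, 57, 223] 0 [0.4506 0.2777 0.1942]
0.0 [-28, 57, 268] 0 [0.4506 0.2777 0.1492]
```

```bash
sed -i 's/np.c_\[\[s(np.radians(h0)),-c(np.radians(h0)),0\]/np.c_[[-s(np.radians(h0)),c(np.radians(h0)),0]/' m.py; python3 -c "
from m import *
rows(1,[.0])"
```

```text
0.0 [28, 57, 268] 0 [0.4506 0.2777 0.1492]
```

Emit:
{"api": "step_arm", "payload": {"rows": [[[14, 28, 60], 0], [[28, 57, 120], 0], [[28, 57, 170], 0], [[28, 57, 205], 0], [[28, 57, 235], 0], [[28, 57, 258], 0], [[28, 57, 268], 0], [[28, 57, 268], 0]]}}

```text
clock: 17.18
eef_pos: [0.4497, 0.2765, 0.1495]
tool_rot: [-0.227, 0.974, -0.0, -0.002]
ft_force: [0.2, 0.4, 0.6]
grip_width: 0.0385
grasp_force: 0.0
```

Emit:
{"api": "step_arm", "payload": {"rows": [[[0, 0, 0], 0], [[0, 0, 0], 0]], "claw": 0.38}}

```text
clock: 17.42
eef_pos: [0.451, 0.2775, 0.152]
tool_rot: [-0.227, 0.974, 0.0, 0.001]
ft_force: [0.2, 0.1, 0.1]
grip_width: 0.0264
grasp_force: 0.0
```

```bash
python3 -c "
from m import *
rows(1,np.r_[np.linspace(.1,1.2,11),1.195],tcp=[.4506,.2777,.1492],hd=116.2)
o=bot.get_obs();print(o['eef_pos'],o['grip_width'])"
```

```text
0.1 [0, 8, 0] 5 [0.4472 0.2854 0.1494]
0.21 [-2, 18, -1] 10 [0.4442 0.2943 0.1503]
0.32 [-4, 27, -2] 15 [0.442  0.3032 0.1517]
0.43 [-6, 35, -4] 21 [0.4407 0.3123 0.1536]
0.54 [-10, 44, -7] 26 [0.4403 0.3213 0.1561]
0.65 [-14, 51, -10] 32 [0.4408 0.3301 0.1591]
0.76 [-19, 58, -13] 38 [0.4421 0.3387 0.1626]
0.87 [-25, 65, -17] 44 [0.4443 0.3469 0.1665]
0.98 [-31, 70, -22] 51 [0.4473 0.3546 0.1708]
1.09 [-38, 75, -26] 58 [0.4512 0.3618 0.1754]
1.2 [-45, 79, -31] 65 [0.4557 0.3683 0.1803]
1.2 [-44, 79, -31] 64 [0.4555 0.368  0.1801]
[0.451  0.2775 0.152 ] 0.026352411360055592
```

Emit:
{"api": "step_arm", "payload": {"rows": [[[0, 8, 0], 5], [[-2, 18, -1], 10], [[-4, 27, -2], 15], [[-6, 35, -4], 21], [[-10, 44, -7], 26], [[-14, 51, -10], 32], [[-19, 58, -13], 38], [[-25, 65, -17], 44], [[-31, 70, -22], 51], [[-38, 75, -26], 58], [[-44, 79, -31], 64], [[-44, 79, -31], 64]]}}

```text
clock: 18.92
eef_pos: [0.4554, 0.3681, 0.1828]
tool_rot: [0.323, 0.946, 0.001, 0.0]
ft_force: [1.0, 0.9, 0.3]
grip_width: 0.0264
grasp_force: 0.0
```

```bash
python3 -c "
from m import *
rows(-1,[.0],tcp=[.4555,.368,.1802],hd=52.2)
rows(-1,np.r_[np.linspace(.1,1.32,12)],tcp=[.512,.152,.1492],hd=116.2)
rows(-1,[0])"
```

```text
0.0 [-177, -136, 31] -64 [0.5119 0.1518 0.1492]
0.1 [0, -9, 0] -4 [0.516  0.1444 0.1494]
0.21 [-1, -18, -1] -10 [0.5211 0.1365 0.1503]
0.32 [-3, -27, -3] -15 [0.5269 0.1292 0.1517]
0.43 [-6, -36, -4] -21 [0.5333 0.1226 0.1537]
0.54 [-10, -44, -7] -26 [0.5402 0.1167 0.1562]
0.65 [-14, -52, -10] -32 [0.5476 0.1116 0.1593]
0.77 [-19, -59, -14] -38 [0.5552 0.1074 0.1628]
0.88 [-25, -66, -18] -44 [0.5631 0.1041 0.1668]
0.99 [-31, -71, -22] -51 [0.5711 0.1018 0.1711]
1.1 [-38, -76, -27] -58 [0.5792 0.1004 0.1758]
1.21 [-45, -80, -32] -65 [0.5872 0.1001 0.1807]
1.32 [-52, -83, -37] -72 [0.5951 0.1008 0.1859]
0 [-177, -137, 34] -64 [0.5119 0.1518 0.1492]
```

Emit:
{"api": "step_arm", "payload": {"rows": [[[0, 0, -15], 0], [[0, 0, -60], 0], [[-25, -20, -90], -9], [[-55, -43, -90], -19], [[-90, -70, -90], -29], [[-125, -96, -90], -39], [[-155, -120, -90], -49], [[-172, -132, -80], -58], [[-177, -136, -50], -64], [[-177, -136, -10], -64], [[-177, -136, 20], -64], [[-177, -136, 31], -64]], "claw": 0.1}}

```text
clock: 20.42
eef_pos: [0.5107, 0.1513, 0.1501]
tool_rot: [-0.227, 0.974, -0.0, -0.001]
ft_force: [-0.2, 1.0, 0.8]
grip_width: 0.0388
grasp_force: 0.0
```

Emit:
{"api": "step_arm", "payload": {"rows": [[[0, 0, 0], 0], [[0, 0, 0], 0]], "claw": 0.38}}

```text
clock: 20.68
eef_pos: [0.5126, 0.152, 0.1526]
tool_rot: [-0.227, 0.974, 0.0, 0.002]
ft_force: [-0.4, -0.5, -0.1]
grip_width: 0.0265
grasp_force: 0.0
```

Emit:
{"api": "step_arm", "payload": {"rows": [[[0, -9, 0], -4], [[-1, -18, -1], -10], [[-3, -27, -3], -15], [[-6, -36, -4], -21], [[-10, -44, -7], -26], [[-14, -52, -10], -32], [[-19, -59, -14], -38], [[-25, -66, -18], -44], [[-31, -71, -22], -51], [[-38, -76, -27], -58], [[-45, -80, -32], -65], [[-52, -83, -37], -72]]}}

```text
clock: 22.18
eef_pos: [0.5949, 0.1005, 0.1892]
tool_rot: [0.758, -0.653, -0.0, -0.0]
ft_force: [-1.7, 1.3, -1.5]
grip_width: 0.0266
grasp_force: 0.9
```

Emit:
{"api": "step_arm", "payload": {"rows": [[[0, 0, 0], 0], [[0, 0, -15], 0], [[0, 0, -70], 0], [[0, 0, -130], 0], [[0, 0, -190], 9], [[0, 0, -230], 19], [[0, 0, -230], 29], [[0, 0, -230], 39], [[0, 0, -230], 49], [[0, 0, -230], 59], [[0, 0, -230], 68], [[0, 0, -230], 72]]}}

```text
clock: 23.68
eef_pos: [0.5945, 0.1001, 0.4195]
tool_rot: [-0.225, 0.974, -0.0, 0.001]
ft_force: [0.3, 0.2, 0.2]
grip_width: 0.0263
grasp_force: 0.0
```

Emit:
{"api": "step_arm", "payload": {"rows": [[[8, 55, 0], 0], [[16, 110, 0], 0], [[23, 166, 0], 0], [[23, 166, 0], 0], [[23, 166, 0], 0]]}}

```text
clock: 24.3
eef_pos: [0.5008, 0.2388, 0.419]
tool_rot: [-0.227, 0.974, -0.0, 0.001]
ft_force: [0.9, -0.3, 0.3]
grip_width: 0.0266
grasp_force: 0.0
```

```bash
sed -i "s/wrist2/wrist3/g; s/v4.png/v5.png/" e.py; python3 e.py; python3 g.py wrist3
```

```text
[0.5008 0.2388 0.419 ] 24.3 [ 0.4453  0.342   0.439   1.6661 -0.0006 -0.0126]
[[-0.4422 -0.8631 -0.2442  0.4388]
 [ 0.8969 -0.4254 -0.1205  0.2084]
 [ 0.0002 -0.2723  0.9622  0.489 ]
 [ 0.      0.      0.      1.    ]] 345.9162014246765
wrist3 face h 0.26636699938631264
1 fin h95 [47.0385 48.6311 49.1685] ball [-28.9981  71.1179  29.8787] 35.0498127801291
-1 fin h95 [47.1237 48.8203 49.3605] ball [-19.0771 -75.0336  30.4564] 35.750973887216865
```

View pics/v5.png

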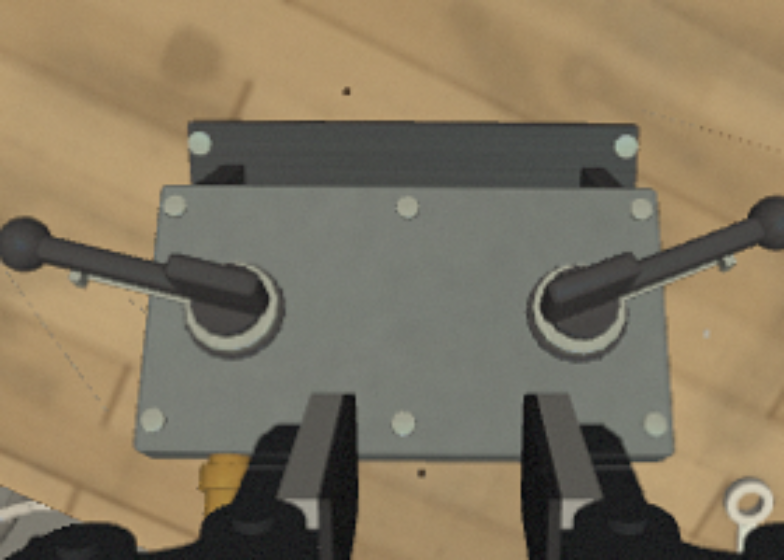

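Run:
```python
from g import *
d,p=load('wrist3'); f=face(d,p)
for sg,b in ((1,(776,222)),(-1,(24,244))):
    uv=np.array(b)/2.8+[130,110]; th=np.arange(1,1.6,.005)
    w=np.array([Rf@[-.084*c(t),.07*sg+sg*.084*s(t),.024] for t in th])+T; e=np.linalg.norm(proj(w,p)-uv,axis=1)
    g=f-[0,70*sg,0]; r=np.hypot(g[:,0],g[:,1]); k=(r>25)&(r<72)&(g[:,2]>24)&(g[:,2]<34); q=g[k][:,:2]
    dv=np.linalg.svd(q-q.mean(0))[2][0]; dv*=np.sign(dv[1]*sg)
    print(sg,'ball pixel',th[e.argmin()],e.min(),'arm dir',np.arctan2(sg*dv[1],-dv[0]),'arm mean',np.arctan2(sg*q.mean(0)[1],-q.mean(0)[0]),k.sum())
img,dd,pp=cam('side'); r=bot.trace('spray_can','side')[0]; w=pts(r['pixels'],dd,pp); print(np.percentile(w,2,0),np.percentile(w,98,0),bot.get_obs()['clock'])
```

```text
1 ball pixel 1.1749999999999963 1.0954622348130736 arm dir 1.1847114001507468 arm mean 1.1657121791971263 389
-1 ball pixel 1.3049999999999935 0.9165031474090135 arm dir 1.327772467219336 arm mean 1.3004602494249093 402
[ 0.514  -0.1046  0.0119] [ 0.5584 -0.0636  0.1672] 24.45
```

```bash
python3 -c "
from h import *
print(bot.job_done())"
```

```text
the job is handed in; nothing more can be done
None
```

I handed the job in at about 24.5 s. The can is standing on the pad; both plugs measure about 8 mm in, and the levers sit within about 0.02 rad of their pointers (left about 1.175 rad, right about 1.31 rad). The hand-in returned no verdict.

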